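Load the second whetstone and hold the sharpening caddy level

ROBOT

A 6-joint arm with a two-finger parallel gripper is mounted at the origin on the work surface. World frame = base frame: x ahead of the robot, y to its left, z up, the work surface at z = 0. Lengths are in m, angles in rad, forces in N, time in s.
With the tool pointing down it reaches from about 0.35 to 0.85 m from the base axis. Payload 8.1 kg.
Tool frame: the origin (TCP) lies between the finger pads, 19 mm behind the fingertips; this is the grasp point; z points along the fingers, y is the line along which they close (so a half turn about z gives the same grasp; the last joint's range is limited). The gripper opens to 93 mm and grips with 3 to 60 N. Pads are 15 mm wide; open, the fingers measure 128 mm over their backs; the gripper's body (75 mm by 188 mm) begins 65 mm behind the grasp point.
Start: joints at [-1.258, 0.13, 1.488, -0, 1.523, -0.085], TCP at [0.232, -0.553, 0.237] pointing down, gripper open.
Joint ranges: [-2.96, 2.96], [-0.89, 2.26], [0.02, 2.5], [-1.34, 4.48], [0, 2.73], [-2.66, 2.66]. Speed limits (rad/s): [2.39, 2.39, 2.79, 3.14, 3.14, 3.14].

INTERFACE

Orientations are given as a rotation vector (axis times angle).
In Python, from plant import monitor, eyes, ticket gives the robot as it stands.
- The arm moves only by the tool arm_command, never from a script. Its argument "deltas" is a list that holds one entry, the list of rows, each a list of 6 numbers: the shift along the world's x, y, z in cm, then the turn, a rotation vector about the world's x, y, z in degrees. In form: [[[tx, ty, tz, rx, ry, rz], ...]]. A call has 1 to 12 rows; each row shifts and turns the commanded pose from where the row before left it; what a row does not reach is not made up. A row lasts 1/12 s, in which the tool goes at most 41.7 mm and 7.16 degrees, less where a joint would pass 70% of its speed; a pose out of reach is approached as far as the arm can. A call is refused whole if a number of a shift passes 4.17 or a number of a turn 7.16, either way. A call with a gripper value outside its range is refused whole. "gripper" is the opening, from -1 (shut) to 1 (fully open), set as the call begins (left out, the last holds). The fingers move at their own pace and stop on an object; "squeeze" is the grip in N (left out, the last holds). Time passes only in rows, so rows that do not move let the fingers close. It gives the time, the measured TCP pose, the force, the opening and the grip force at its end, in the units of the state.
- monitor.read_state(): the state, without advancing time (a new reading comes with each control period).
- eyes.read_camera(name): name is "scene" or "top"; returns the picture (420x560x3 uint8, blue, green, red); there is no depth.
- eyes.camera_model(name): a dict with "fx", "fy", "cx", "cy" (pixels), "k1" (the pictures are not rectified: a ray, as slopes to the right and down, at radius r is drawn at 1 + k1 r^2 times it, then the intrinsics apply), "rvec" (rotation vector, rad) and "tvec" (3), from world to camera coordinates, as OpenCV has them. Camera axes: x right, y down, z forward; pixel columns grow to the right and rows downward; lengths in m; the calibration is good to about 2 mm. A picture is of the moment at which its call begins. camera_model takes no time and is no camera call.
- ticket.close_job(): hands the job in; it is judged then, once.
The state is a dict: "t": time; "q": joint angles; "dq": joint speeds; "joint_torque": joint torques, N m; "tool_pos": TCP position; "orientation": TCP orientation; "force": force on the tool from outside, world axes, zero at the start; "wrist_torque": the same for the moment, N m; "opening": finger opening in m; "gripper_force": force on a finger pad.
Only numpy, scipy, OpenCV 4.12 (cv2) and the standard library are available. Lean on these libraries where they do the work, as an engineer would, in place of code of your own. Each camera call takes 0.05 s, during which the arm holds its last target. There are 200 camera calls.

TASK

Pick up the whetstone lying on the bench and set it gently, lying flat, in the empty bay of the wooden caddy, letting go of it, so that the two stones balance. Then lift the caddy by the crossbar of its handle and hold it steady and level over the spot where it stood, ten to fifteen centimetres above the bench and touching nothing else, so that I can sweep under it: finish while still holding it, both stones lying flat in their own bays. Do not tip the caddy on the way, and leave the other things on the bench where they are.

Things in the scene. Friction and masses are not known exactly. Their poses are not given: they have to be found in the camera images.
- caddy: Loose open plywood carrier, 0.33 kg +-20%, 320 (x) x 140 mm (y; 160 over the handle uprights), origin: centre of underside, z up; turned any way round. Floor and walls 6 mm thick, rim 36 mm high. A divider at x = 0, rim-high, makes two bays, each 151 (x) x 128 mm (y) inside: the +x one holds a stone, the -x one is empty. A rigid crossbar handle stands above the divider.
- handle (a point): Centre of the handle crossbar, 144 mm above the caddy's underside, axes as the caddy's. Flat-sided wooden bar 22 mm thick (x: grip across this), 28 mm tall, 140 mm long (y), open below down to the 36 mm divider. Its ends are fixed to two uprights, 30 (x) x 10 mm, 158 mm tall, at y = -75 and +75 mm.
- empty_bay (a point): Centre of the inner floor of the caddy's empty bay, 78 mm from the caddy's middle on its -x side, 6 mm above the caddy's underside, axes as the caddy's.
- stone: The loose whetstone lying on the bench, to be loaded: a grey slab 100 mm (x) by 40 mm (y) by 24 mm tall (darker lower half), 0.22 kg (up to a fifth more or less); origin at the centre of its underside, z up.
- mate: The like whetstone that already lies in the caddy's other bay (+x side), long side roughly along the caddy: 100 x 40 x 24 mm, 0.22 kg (up to a fifth more or less), origin at the centre of its underside.
- block: Bystander: loose dark wooden handle block, 30 (x) x 120 (y) x 25 mm, origin at the centre of its underside.
- bowl: Bystander: loose white bowl, 110 mm across, 50 mm tall, origin at the centre of its underside.
- spool: Bystander: loose upright black thread spool, 48 mm across, 80 mm tall, origin at the centre of its underside.
- blank: Bystander: loose flat steel knife blank, about 35 mm (x) by 208 mm (y, from -70 to +138 mm), 5 mm thick, origin on its underside.
- hammer: Bystander: loose hammer lying on the bench along its x axis, about 300 mm long.
- brush: Bystander: loose brush lying on the bench along its x axis, about 200 mm long.
- bottle: Bystander: loose white plastic bottle, 56 mm across, 150 mm tall, origin at the centre of its underside.
Not all that is in view belongs to the job. Leave any orange or yellow look-alike of the stone alone.

How it is judged:
On the way, in this order (a step that is already met when the one before it is completed fails the run):
1. the loose whetstone lies flat and let go in the empty bay, the other in its own, the caddy still standing on the bench (x of stone in the frame of caddy between -0.155 and -0.02 m and y of stone in the frame of caddy between -0.064 and 0.064 m and z of each of stone, mate in the frame of caddy below 0.014 m and angle between the z axis of each of stone, mate and the z axis of caddy, either way round below 0.15 rad and x of mate in the frame of caddy between 0.02 and 0.155 m and y of mate in the frame of caddy between -0.064 and 0.064 m and height (world z) of caddy below 0.01 m and linear speed of stone below 0.03 m/s and contact force between the fingers and stone below 0.2 N), for 0.2 s.
2. the caddy is held by its handle, level, clear of the bench (height (world z) of caddy above 0.09 m and angle between caddy's own z axis and vertical below 0.1 rad and contact force between the fingers and caddy above 2 N), for 0.2 s.
At the end, for the whole second after the job is handed in: Fingers grip the caddy (over 2 N, TCP within 60 mm of the crossbar centre), underside over 90 mm up and within 200 mm of its start, tilt under 0.1 rad, at rest (0.02 m/s, 0.1 rad/s), touching no bystander; each stone lies flat (0.15 rad) on the floor of its own bay, untouched by the fingers (all of step 2 and x of stone in the frame of caddy between -0.155 and -0.02 m and y of stone in the frame of caddy between -0.064 and 0.064 m and z of each of stone, mate in the frame of caddy below 0.014 m and angle between the z axis of each of stone, mate and the z axis of caddy, either way round below 0.15 rad and x of mate in the frame of caddy between 0.02 and 0.155 m and y of mate in the frame of caddy between -0.064 and 0.064 m and contact force between caddy and block below 0.5 N and contact force between caddy and bowl below 0.5 N and contact force between caddy and spool below 0.5 N and contact force between caddy and blank below 0.5 N and contact force between caddy and hammer below 0.5 N and contact force between caddy and brush below 0.5 N and contact force between caddy and bottle below 0.5 N and linear speed of caddy below 0.02 m/s and angular speed of caddy below 0.1 rad/s and contact force between the fingers and stone below 0.2 N and contact force between the fingers and mate below 0.2 N and distance of caddy from where it was at the start of the episode below 0.2 m and distance between the grasp point and handle below 0.06 m); the arm keeps its last pose, push and grip.
It fails at once if the caddy is tipped by more than 0.3 rad (angle between caddy's own z axis and vertical above 0.3 rad).
It fails at once if the stone is rammed into the caddy (over 60 N) (contact force between stone and caddy above 60 N).
It fails at once if the stone is let fall from more than about 1 cm (moves faster than 0.5 m/s out of the fingers) (linear speed of stone above 0.5 m/s and contact force between the fingers and stone below 0.2 N and height (world z) of caddy below 0.02 m).
It fails at once if a bystander is pushed more than 30 mm from its place (distance of any of block, bowl, spool, blank, hammer, brush, bottle from where it was at the start of the episode above 0.03 m).
It also fails if it takes over 58 s, if anything falls off the work surface, if the arm or the gripper's body presses on something with over 40 N, if the wrist force passes 120 N, or if a joint passes its speed limit or range.

## Working session

There is one attempt and no reset: what is moved stays moved. The work goes in short steps, Python scripts to look and compute and a tool call to move; the robot and the scene stay as the last step left them, time stands still between calls to the robot, and variables do not carry over. Pictures are saved under pics/ and viewed, at most 10 in all, crops included, and the job is handed in when it is done.

Besides the shell and the picture viewer there is one more tool, called in YAML: its name, and indented under it one key for each argument. arm_command: Moves the arm, as the interface text tells. Its arguments: {"type":"object","properties":{"deltas":{"type":"array"},"gripper":{"type":"number"},"squeeze":{"type":"number"}},"required":["deltas"]}

```bash
mkdir -p pics; cat > h.py <<'E'
import numpy as np, cv2
from plant import monitor, eyes, ticket
def ray(cam,u,v):
    m=eyes.camera_model(cam); R=cv2.Rodrigues(np.array(m["rvec"],float))[0]; t=np.array(m["tvec"],float).ravel()
    xd=np.array([(u-m["cx"])/m["fx"],(v-m["cy"])/m["fy"]]); x=xd.copy()
    for _ in range(30): x=xd/(1+m["k1"]*(x@x))
    return -R.T@t, R.T@np.array([x[0],x[1],1])
def onz(cam,u,v,z):
    c,d=ray(cam,u,v); return c+d*(z-c[2])/d[2]
def proj(cam,P):
    m=eyes.camera_model(cam); R=cv2.Rodrigues(np.array(m["rvec"],float))[0]; p=R@np.array(P,float)+np.array(m["tvec"],float).ravel()
    s=p[:2]/p[2]; s=s*(1+m["k1"]*(s@s)); return np.array([m["fx"]*s[0]+m["cx"],m["fy"]*s[1]+m["cy"]])
E
python3 - <<'E'
from h import *
for c in("top","scene"):
    im=eyes.read_camera(c); cv2.imwrite(f"pics/{c}0.png",im); print(c,ray(c,280,210))
print(monitor.read_state())
E
```

```text
top (array([ 0.2995829 , -0.02520468,  1.39145004]), array([ 0.20568113,  0.00716316, -0.97864051]))
scene (array([ 1.48220606, -0.4417996 ,  0.95878982]), array([-0.72484834,  0.31200925, -0.61452951]))
{'t': 0.1, 'q': array([-1.25840262e+00,  1.31079316e-01,  1.48917687e+00,  2.97385464e-05,
        1.52296864e+00, -8.54166765e-02]), 'dq': array([-0.00149617, -0.00210027, -0.00213719,  0.00061813, -0.0002404 ,
       -0.00033398]), 'joint_torque': array([ 8.83487846e-04, -5.61344612e+01, -4.93094051e+01,  7.70314783e-02,
        2.92138313e-02, -2.02550467e-05]), 'tool_pos': array([ 0.23231555, -0.55268572,  0.23649252]), 'orientation': array([-3.07805887e+00, -6.20443520e-01,  2.43854309e-04]), 'force': array([0.23176737, 0.26463061, 0.38405821]), 'wrist_torque': array([ 0.0006718 , -0.02102213,  0.04742218]), 'gripper_force': 0.0, 'opening': 0.09277021242693995}
```

View pics/top0.png

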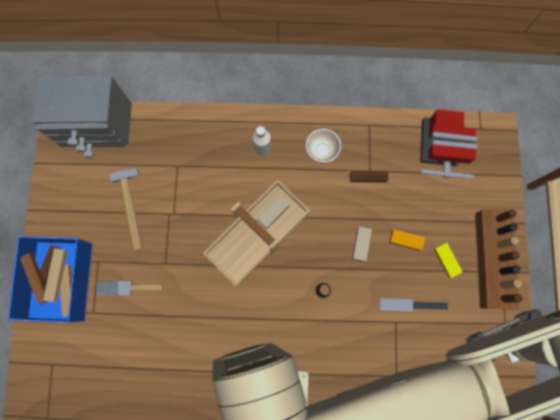

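View pics/scene0.png

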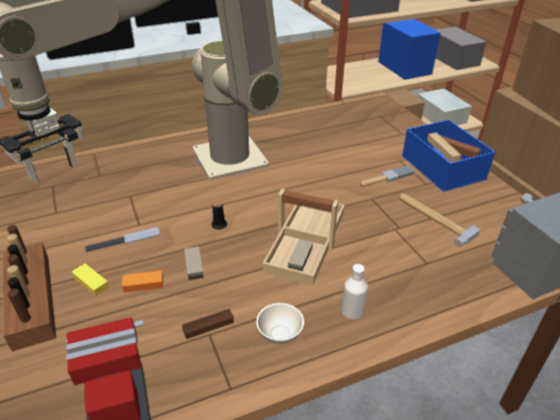

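The top view shows four slabs of the right size: a grey one at (363,244), an orange one at (408,240), a yellow one at (448,261), and a grey one inside the caddy at (273,209). The loose grey one fits the description, since orange and yellow are look-alikes and the one in the caddy is the mate. The caddy is at about (257,232), with its empty bay to the lower left. The scene view agrees, with the stone at (194,263) and the caddy at (305,235).

```bash
python3 - <<'E'
from h import *
im=cv2.imread("pics/top0.png"); 
c=cv2.resize(im[165:300,190:390],None,fx=4,fy=4,interpolation=cv2.INTER_CUBIC); cv2.imwrite("pics/crop0.png",c)
hsv=cv2.cvtColor(im,cv2.COLOR_BGR2HSV)
print("stone hsv",hsv[244,363],"bench",hsv[244,340],"mate",hsv[209,273],"caddy",hsv[255,232],"bar",hsv[226,256])
def comp(mask,u,v):
    n,l,s,ce=cv2.connectedComponentsWithStats(mask.astype(np.uint8)); return l==l[v,u],s[l[v,u]]
for name,(u,v) in dict(stone=(363,244),mate=(273,209),bar=(256,226)).items():
    d=np.abs(im.astype(int)-im[v,u].astype(int)).max(2)<28
    m,s=comp(d,u,v); cn=max(cv2.findContours(m.astype(np.uint8),0,2)[0],key=cv2.contourArea)
    z=dict(stone=.024,mate=.03,bar=.158)[name]
    P=np.array([onz("top",*p[0],z)[:2] for p in cn],np.float32)
    print(name,s,cv2.minAreaRect(P))
E
```

```text
stone hsv [ 21  41 180] bench [ 15 118 132] mate [ 21  42 176] caddy [ 18  80 182] bar [ 13 141 127]
stone [354 227  17  33 395] ((0.49027684330940247, -0.2684939503669739), (0.038127124309539795, 0.09692402929067612), 79.97129821777344)
mate [ 251  187   55   60 1448] ((0.5676870346069336, 0.0010113343596458435), (0.12106972187757492, 0.14755696058273315), 46.74055862426758)
bar [    3   102   529   318 91500] ((0.42786189913749695, -0.0015335679054260254), (0.8961696624755859, 1.4139822721481323), 0.30986490845680237)
```

View pics/crop0.png

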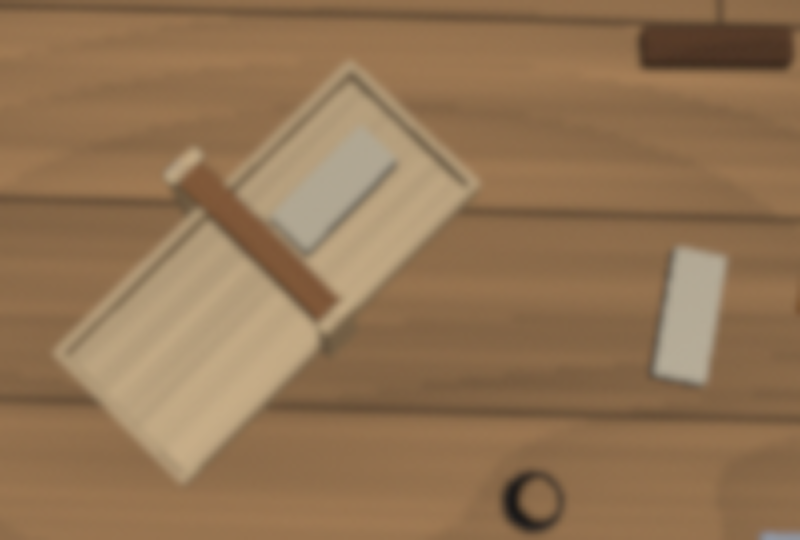

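The crop confirms the loose grey slab: its top corners in the crop are about (676,247), (727,256), (705,385) and (653,375). The caddy rim corners are (350,60), (482,183), (183,485) and (53,352). The crossbar runs from (190,165) to (330,315), and the mate is at (335,190), upper right of the divider.

```bash
python3 - <<'E'
from h import *
f=lambda p,z:onz("top",(p[0]+.5)/4-.5+190,(p[1]+.5)/4-.5+165,z)[:2]
def rect(ps,z,n):
    P=np.array([f(p,z) for p in ps]); e=[np.linalg.norm(P[i]-P[i-1]) for i in range(4)]
    c=P.mean(0); r=cv2.minAreaRect(P.astype(np.float32)); print(n,c,np.round(e,3),r[2]); return P,c
P,c=rect([(350,60),(482,183),(183,485),(53,352)],.036,"caddy")
ax=(P[0]+P[1]-P[2]-P[3]);ax/=np.linalg.norm(ax);print("caddy x axis yaw",np.degrees(np.arctan2(ax[1],ax[0])),"bay",c-.078*ax)
rect([(362,127),(397,160),(310,250),(272,220)],.03,"mate")
S,sc=rect([(676,247),(727,256),(705,385),(653,375)],.024,"stone")
sx=S[0]+S[1]-S[2]-S[3];print("stone yaw",np.degrees(np.arctan2(sx[1],sx[0])))
a,b=f((184,162),.158),f((331,325),.158);print("bar",(a+b)/2,a,b,np.linalg.norm(a-b),np.degrees(np.arctan2(*(a-b)[::-1])))
s=monitor.read_state()
R=cv2.Rodrigues(s["orientation"])[0];print(R)
print("spool",f((534,497),.08))
for i,p in enumerate(P): print(proj("scene",[*p,.036]))
print("scene stone",proj("scene",[*sc,.024]), "handle",proj("scene",[*c,.158]),proj("scene",[*((a+b)/2),.158]))
E
```

```text
caddy [0.51634884 0.05312899] [0.318 0.14  0.32  0.14 ] 47.00847625732422
caddy x axis yaw -42.98659517465817 bay [0.45929081 0.10631152]
mate [0.57934569 0.00457222] [0.1   0.037 0.097 0.037] 48.214752197265625
stone [ 0.48934311 -0.26824044] [0.1   0.04  0.101 0.04 ] 79.7651138305664
stone yaw -10.327798168664991
bar [0.51375707 0.05494814] [0.56952523 0.10782069] [0.45798892 0.00207559] 0.1536957168427397 43.47325412158747
[[ 9.21912064e-01  3.87398918e-01 -4.73359455e-04]
 [ 3.87399171e-01 -9.21910756e-01  1.56230172e-03]
 [ 1.68838824e-04 -1.62368386e-03 -9.99998668e-01]]
spool [ 0.34773514 -0.14501624]
[313.06796285 276.37760882]
[261.76504056 263.58379933]
[299.67922913 195.76954275]
[343.80263601 205.38583138]
scene stone [192.81614804 260.0241742 ] handle [307.30777622 197.56611652] [307.50372971 196.87685957]
```

arm_command:
  deltas:
    - [[2.15,2.37,0,0,0,-2.76],[2.15,2.37,0,0,0,-2.76],[2.15,2.37,0,0,0,-2.76],[2.15,2.37,0,0,0,-2.76],[2.15,2.37,0,0,0,-2.76],[2.15,2.37,0,0,0,-2.76],[2.15,2.37,0,0,0,-2.76],[2.15,2.37,0,0,0,-2.76],[2.15,2.37,0,0,0,-2.76],[2.15,2.37,0,0,0,-2.76],[2.15,2.37,0,0,0,-2.76],[2.15,2.37,0,0,0,-2.76]]
  gripper: 1

```text
t: 1.1
tool_pos: [0.4911, -0.2673, 0.237]
orientation: [-3.128, 0.287, 0.001]
force: [0.2, 0.1, 0.6]
opening: 0.0929
gripper_force: 0.0
```

arm_command:
  deltas:
    - [[-0.15,-0.1,-2.5,0,0,0],[0,0,-2.5,0,0,0],[0,0,-2.5,0,0,0],[0,0,-2.5,0,0,0],[0,0,-2.5,0,0,0],[0,0,-2.5,0,0,0],[0,0,-2,0,0,0],[0,0,-1.5,0,0,0],[0,0,-1,0,0,0],[0,0,-1,0,0,0],[0,0,-0.6,0,0,0],[0,0,-0.4,0,0,0]]

```text
t: 2.1
tool_pos: [0.4889, -0.2697, 0.022]
orientation: [-3.129, 0.283, 0.0]
force: [-0.4, 0.0, 0.2]
opening: 0.0928
gripper_force: 0.0
```

arm_command:
  deltas:
    - [[0,0,0,0,0,0],[0,0,0,0,0,0],[0,0,0,0,0,0],[0,0,0,0,0,0],[0,0,0,0,0,0],[0,0,0,0,0,0],[0,0,0,0,0,0],[0,0,0,0,0,0]]
  gripper: -1
  squeeze: 25

```text
t: 2.77
tool_pos: [0.489, -0.2698, 0.0226]
orientation: [3.129, -0.283, 0.0]
force: [0.6, 2.6, 0.5]
opening: 0.0438
gripper_force: 1.8
```

arm_command:
  deltas:
    - [[0,0,0,0,0,0],[0,0,0,0,0,0],[0,0,0,0,0,0],[0,0,0,0,0,0]]

```text
t: 3.1
tool_pos: [0.489, -0.2696, 0.0225]
orientation: [-3.129, 0.283, -0.0]
force: [-0.6, 1.4, 1.8]
opening: 0.04
gripper_force: 25.0
```

arm_command:
  deltas:
    - [[0,0,0.5,0,0,0],[0,0,1,0,0,0],[0,0,2,0,0,0],[0,0,2.5,0,0,0],[0,0,2.5,0,0,0],[0,0,2.5,0,0,0],[0,0,2.5,0,0,0],[0,0,2.5,0,0,0],[0,0,2.5,0,0,0],[0,0,2.5,0,0,0],[0,0,1.5,0,0,0],[0,0,0.5,0,0,0]]

```text
t: 4.1
tool_pos: [0.49, -0.2707, 0.2569]
orientation: [3.126, -0.283, 0.008]
force: [0.2, -0.3, -1.2]
opening: 0.0399
gripper_force: 25.0
```

arm_command:
  deltas:
    - [[-0.15,1.55,0,0,0,6.14],[-0.15,1.55,0,0,0,6.14],[-0.15,1.55,0,0,0,6.14],[-0.15,1.55,0,0,0,6.14],[-0.15,1.55,0,0,0,6.14],[-0.15,1.55,0,0,0,6.14],[-0.15,1.55,0,0,0,6.14],[-0.15,1.55,0,0,0,6.14],[-0.15,1.55,0,0,0,6.14],[-0.15,1.55,0,0,0,6.14],[-0.15,1.55,0,0,0,6.14],[-0.15,1.55,0,0,0,6.14]]

```text
t: 5.1
tool_pos: [0.4702, -0.0829, 0.2516]
orientation: [-2.669, -1.656, 0.002]
force: [-0.4, -0.5, -2.8]
opening: 0.0398
gripper_force: 25.0
```

arm_command:
  deltas:
    - [[-0.15,1.55,0,0,0,6.14],[-0.15,1.55,0,0,0,6.14],[-0.15,1.55,0,0,0,6.14],[-0.15,1.55,0,0,0,6.14],[-0.15,1.55,0,0,0,6.14],[-0.15,1.55,0,0,0,6.14],[-0.15,1.55,0,0,0,6.14],[-0.15,1.55,0,0,0,6.14],[-0.15,1.55,0,0,0,6.14],[-0.15,1.55,0,0,0,6.14],[-0.15,1.55,0,0,0,6.14],[-0.15,1.55,0,0,0,6.14]]

```text
t: 6.1
tool_pos: [0.4523, 0.1029, 0.2517]
orientation: [-1.143, -2.925, 0.001]
force: [-0.3, 0.5, -1.7]
opening: 0.0397
gripper_force: 25.0
```

arm_command:
  deltas:
    - [[0,0,0,0,0,0],[0,0,0,0,0,0],[0,0,0,0,0,0]]

```text
t: 6.35
tool_pos: [0.4527, 0.1017, 0.252]
orientation: [-1.154, -2.921, 0.001]
force: [-0.5, -0.4, -1.4]
opening: 0.0396
gripper_force: 25.0
```

arm_command:
  deltas:
    - [[0.1,0.1,-1,0,0,0],[0,0,-2,0,0,0],[0,0,-2,0,0,0],[0,0,-2,0,0,0],[0,0,-2,0,0,0],[0,0,-2,0,0,0],[0,0,-2,0,0,0],[0,0,-2,0,0,0],[0,0,-1.5,0,0,0],[0,0,-1,0,0,0],[0,0,-0.7,0,0,0],[0,0,0,0,0,0]]

```text
t: 7.35
tool_pos: [0.4529, 0.1027, 0.0687]
orientation: [-1.152, -2.921, 0.002]
force: [-0.2, 0.4, -2.5]
opening: 0.0398
gripper_force: 25.0
```

```bash
python3 - <<'E'
from h import *
im=eyes.read_camera("scene"); cv2.imwrite("pics/s1.png",cv2.resize(im[120:300,200:400],None,fx=3.3,fy=3.3,interpolation=cv2.INTER_CUBIC))
print(monitor.read_state()["tool_pos"])
E
```

```text
[0.45360088 0.10288562 0.06992843]
```

View pics/s1.png

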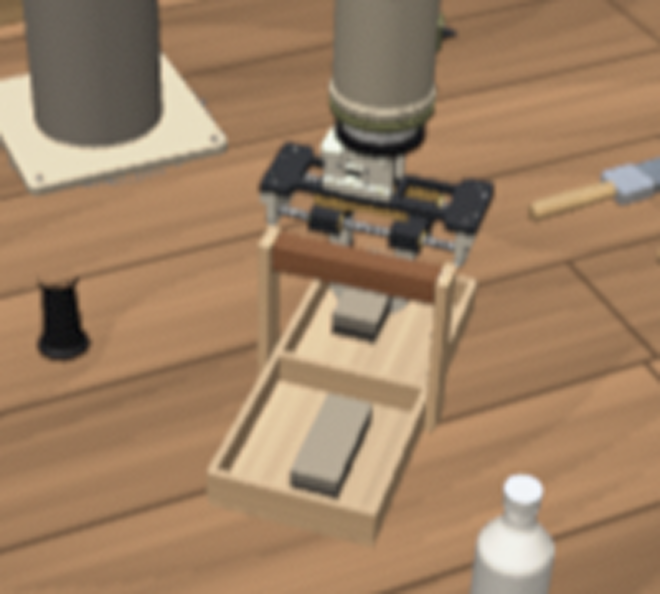

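The crop shows the stone at (360,310), held aligned above the empty bay and clear of the divider and uprights. I'll lower it slowly.

arm_command:
  deltas:
    - [[0,0,-0.6,0,0,0],[0,0,-0.6,0,0,0],[0,0,-0.6,0,0,0],[0,0,-0.6,0,0,0],[0,0,-0.5,0,0,0],[0,0,-0.4,0,0,0],[0,0,-0.3,0,0,0],[0,0,-0.2,0,0,0],[0,0,-0.1,0,0,0],[0,0,-0.1,0,0,0],[0,0,0,0,0,0]]

```text
t: 8.32
tool_pos: [0.454, 0.1033, 0.0304]
orientation: [1.151, 2.923, 0.0]
force: [-0.1, 0.3, -2.7]
opening: 0.0395
gripper_force: 25.0
```

arm_command:
  deltas:
    - [[0,0,-0.05,0,0,0],[0,0,-0.05,0,0,0],[0,0,-0.05,0,0,0],[0,0,0,0,0,0],[0,0,0,0,0,0]]

```text
t: 8.73
tool_pos: [0.4539, 0.1032, 0.0289]
orientation: [1.151, 2.923, -0.0]
force: [-1.0, 0.2, -2.9]
opening: 0.0397
gripper_force: 25.0
```

arm_command:
  deltas:
    - [[0,0,-0.05,0,0,0],[0,0,-0.03,0,0,0],[0,0,0,0,0,0],[0,0,0,0,0,0]]

```text
t: 9.07
tool_pos: [0.4541, 0.1033, 0.0285]
orientation: [1.15, 2.923, 0.0]
force: [-2.4, -0.6, 4.2]
opening: 0.0397
gripper_force: 25.0
```

arm_command:
  deltas:
    - [[0,0,0,0,0,0],[0,0,0,0,0,0],[0,0,0,0,0,0],[0,0,0,0,0,0],[0,0,0,0,0,0],[0,0,0,0,0,0],[0,0,0,0,0,0]]
  gripper: 0.3

```text
t: 9.65
tool_pos: [0.4539, 0.1033, 0.0281]
orientation: [-1.151, -2.923, -0.0]
force: [-0.3, -0.2, 0.2]
opening: 0.0605
gripper_force: 0.0
```

arm_command:
  deltas:
    - [[0,0,0.3,0,0,0],[0,0,0.6,0,0,0],[0,0,1,0,0,0],[0,0,2,0,0,0],[0,0,2.5,0,0,0],[0,0,2.5,0,0,0],[0,0,2.5,0,0,0],[0,0,2.5,0,0,0],[0,0,2.5,0,0,0],[0,0,2.5,0,0,0],[0,0,1.5,0,0,0],[0,0,1,0,0,0]]

```text
t: 10.65
tool_pos: [0.4549, 0.1034, 0.2459]
orientation: [1.149, 2.92, 0.003]
force: [0.7, 1.0, 0.7]
opening: 0.0604
gripper_force: 0.0
```

```bash
python3 - <<'E'
from h import *
t=eyes.read_camera("top");s=eyes.read_camera("scene")
f=lambda i:cv2.resize(i,None,fx=4,fy=4,interpolation=cv2.INTER_CUBIC)
a=f(t[170:295,195:315][:, :]);b=f(s[180:290,250:350]);
h=max(a.shape[0],b.shape[0]);o=np.zeros((h,a.shape[1]+b.shape[1]-80,3),np.uint8);o[:a.shape[0],:a.shape[1]]=a;o[:b.shape[0],a.shape[1]:]=b[:,40:360]
cv2.imwrite("pics/c2.png",o);print(o.shape)
E
```

```text
(500, 800, 3)
```

View pics/c2.png

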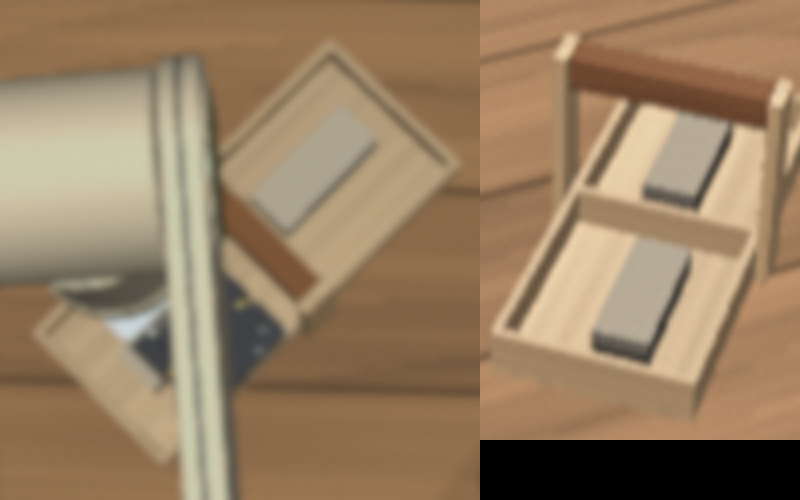

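The stone lies flat in the near bay at (690,160) and the mate lies in its own at (645,295). The caddy corners have not moved. Next I'll turn 90° and move over the crossbar.

arm_command:
  deltas:
    - [[0,0,0,0,0,-6],[0.5,-0.4,0,0,0,-7],[0.5,-0.4,0,0,0,-7],[0.5,-0.4,0,0,0,-7],[0.5,-0.4,0,0,0,-7],[0.5,-0.4,0,0,0,-7],[0.5,-0.4,0,0,0,-7],[0.5,-0.4,0,0,0,-7],[0.5,-0.4,0,0,0,-7],[0.5,-0.4,0,0,0,-7],[0.5,-0.4,0,0,0,-7],[0.5,-0.4,0,0,0,-7]]
  gripper: 1

```text
t: 11.75
tool_pos: [0.5083, 0.059, 0.2404]
orientation: [-2.802, -1.418, 0.004]
force: [0.3, -0.6, -0.2]
opening: 0.093
gripper_force: 0.0
```

arm_command:
  deltas:
    - [[0.5,-0.4,0,0,0,-7],[0.1,-0.15,0,0,0,0],[0,0,0,0,0,0],[0,0,0,0,0,0]]

```text
t: 12.08
tool_pos: [0.5143, 0.0538, 0.2412]
orientation: [-2.877, -1.259, 0.002]
force: [-0.3, -0.2, -0.0]
opening: 0.0929
gripper_force: 0.0
```

arm_command:
  deltas:
    - [[0.1,0,-0.7,0,0,-0.3],[0,0,-1.5,0,0,0],[0,0,-1.5,0,0,0],[0,0,-1.5,0,0,0],[0,0,-1.5,0,0,0],[0,0,-1.2,0,0,0],[0,0,-0.8,0,0,0],[0,0,-0.6,0,0,0],[0,0,-0.3,0,0,0],[0,0,0,0,0,0],[0,0,0,0,0,0]]

```text
t: 13.0
tool_pos: [0.5163, 0.0538, 0.1467]
orientation: [2.884, 1.246, 0.001]
force: [-2.0, -0.3, 0.4]
opening: 0.0931
gripper_force: 0.0
```

arm_command:
  deltas:
    - [[0,0,0,0,0,0],[0,0,0,0,0,0],[0,0,0,0,0,0],[0,0,0,0,0,0],[0,0,0,0,0,0],[0,0,0,0,0,0],[0,0,0,0,0,0],[0,0,0,0,0,0],[0,0,0,0,0,0],[0,0,0,0,0,0],[0,0,0,0,0,0],[0,0,0,0,0,0]]
  gripper: -1
  squeeze: 8

```text
t: 14.0
tool_pos: [0.5157, 0.054, 0.1461]
orientation: [-2.883, -1.246, 0.001]
force: [-1.9, 2.5, 2.6]
opening: 0.0221
gripper_force: 8.0
```

arm_command:
  deltas:
    - [[0,0,0,0,0,0],[0,0,0,0,0,0],[0,0,0,0,0,0],[0,0,0,0,0,0],[0,0,0,0,0,0]]
  squeeze: 55

```text
t: 14.42
tool_pos: [0.5157, 0.054, 0.1461]
orientation: [-2.883, -1.246, 0.001]
force: [-3.1, 2.2, 2.7]
opening: 0.0216
gripper_force: 55.0
```

arm_command:
  deltas:
    - [[0,0,0.1,0,0,0],[0,0,0.2,0,0,0],[0,0,0.3,0,0,0],[0,0,0.4,0,0,0],[0,0,0.5,0,0,0],[0,0,0.5,0,0,0],[0,0,0.4,0,0,0],[0,0,0.3,0,0,0],[0,0,0.2,0,0,0],[0,0,0.1,0,0,0],[0,0,0,0,0,0],[0,0,0,0,0,0]]

```text
t: 15.42
tool_pos: [0.5158, 0.0538, 0.176]
orientation: [-2.884, -1.246, 0.0]
force: [0.1, 0.2, -7.4]
opening: 0.0218
gripper_force: 55.0
```

```bash
python3 - <<'E'
from h import *
s=eyes.read_camera("scene");st=monitor.read_state();print(st["tool_pos"],st["force"],st["wrist_torque"],st["orientation"])
cv2.imwrite("pics/s3.png",cv2.resize(s[120:300,220:380],None,fx=3.3,fy=3.3,interpolation=cv2.INTER_CUBIC))
E
```

```text
[0.51577935 0.05374733 0.17585673] [-0.07518226  0.18068773 -8.24117918] [-0.08189596 -0.02933394 -0.05984595] [-2.88378309e+00 -1.24590860e+00  6.97292625e-04]
```

View pics/s3.png

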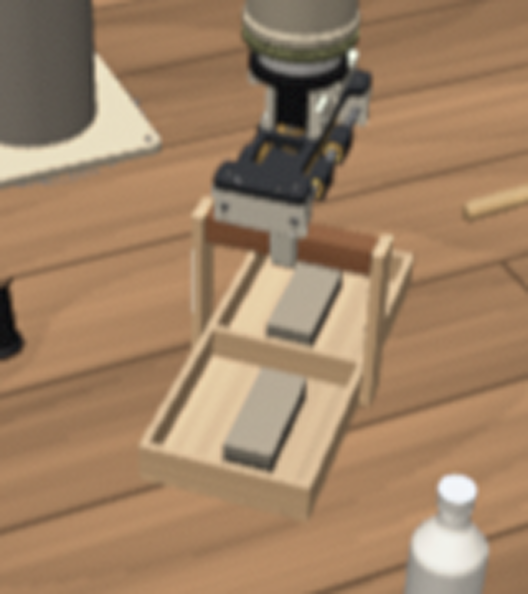

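The caddy is 3 cm up, held mid-bar at (285,250), with both stones flat and torque near zero. I'll lift it the remaining 9.5 cm.

arm_command:
  deltas:
    - [[0,0,0.2,0,0,0],[0,0,0.5,0,0,0],[0,0,0.8,0,0,0],[0,0,1.1,0,0,0],[0,0,1.2,0,0,0],[0,0,1.2,0,0,0],[0,0,1.2,0,0,0],[0,0,1.1,0,0,0],[0,0,0.9,0,0,0],[0,0,0.7,0,0,0],[0,0,0.4,0,0,0],[0,0,0.2,0,0,0]]

```text
t: 16.47
tool_pos: [0.5162, 0.0537, 0.2718]
orientation: [2.884, 1.246, 0.001]
force: [0.2, 1.7, -8.1]
opening: 0.022
gripper_force: 55.0
```

arm_command:
  deltas:
    - [[0,0,0,0,0,0],[0,0,0,0,0,0],[0,0,0,0,0,0],[0,0,0,0,0,0],[0,0,0,0,0,0],[0,0,0,0,0,0],[0,0,0,0,0,0],[0,0,0,0,0,0]]

```text
t: 17.13
tool_pos: [0.5159, 0.0538, 0.2711]
orientation: [-2.884, -1.246, 0.0]
force: [-0.3, 1.2, -6.7]
opening: 0.0218
gripper_force: 55.0
```

```bash
python3 - <<'E'
from h import *
s=eyes.read_camera("scene");st=monitor.read_state();print(st["tool_pos"],st["force"],st["wrist_torque"],st["orientation"])
c,d=s[100:300,200:400],0
cv2.imwrite("pics/s4.png",cv2.resize(c,None,fx=3,fy=3,interpolation=cv2.INTER_CUBIC))
a=np.radians(-43);ax=np.array([np.cos(a),np.sin(a)]);ay=np.array([-ax[1],ax[0]]);o=st["tool_pos"];dz=o[2]-.146
for x,y in((.16,-.07),(.16,.07),(-.16,.07)): print(np.round((proj("scene",[*(o[:2]+x*ax+y*ay),dz+.036])-[200,100])*3))
E
```

```text
[0.51593914 0.05374179 0.27108739] [ 0.12452224  0.17406457 -7.8270699 ] [-0.03386547 -0.01762572  0.0068548 ] [-2.88393901e+00 -1.24591578e+00  1.26872758e-04]
[183. 380.]
[346. 419.]
[443. 211.]
```

View pics/s4.png

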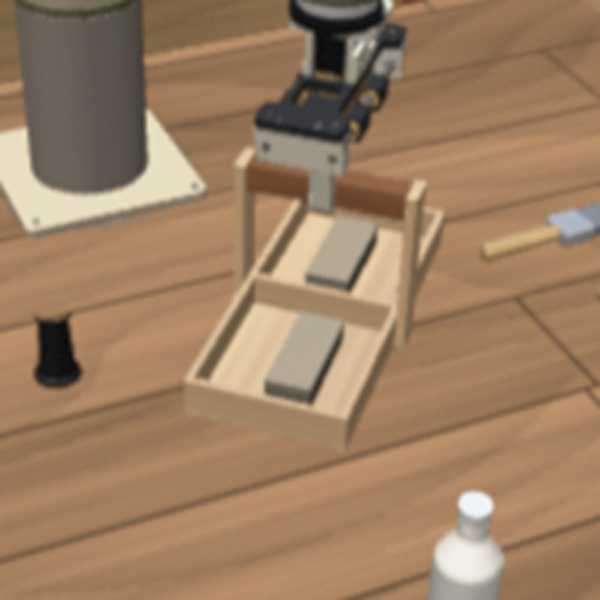

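The rim corners are seen at (188,380), (347,416) and (443,211). For a level caddy I predicted (183,380), (346,419) and (443,211), so it is level at 12.5 cm with both stones flat.

```bash
python3 -c "
from plant import ticket
print(ticket.close_job())"
```

```text
the job is handed in; nothing more can be done
None
```

I handed the job in with the caddy held level by its crossbar about 12.5 cm above its spot, both stones flat in their own bays, and no contact with the other things on the bench that I could see; no verdict came back.

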